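Tighten the probe gland nut on the chocolate melter

ROBOT

A 6-joint arm with a two-finger parallel gripper is mounted at the origin on the work surface. World frame = base frame: x ahead of the robot, y to its left, z up, the work surface at z = 0. Lengths are in m, angles in rad, forces in N, time in s.
With the tool pointing down it reaches from about 0.35 to 0.775 m from the base axis. Payload 5.5 kg.
Tool frame: the origin (TCP) lies between the finger pads; the fingertips stand 11 mm ahead of it and the grasp point (between the pads) lies 8 mm behind it (tips_ahead is the distance from the TCP to the fingertips, in m); z points along the fingers, y is the line along which they close (so a half turn about z gives the same grasp; the last joint's range is limited). The gripper opens to 85 mm and grips with 20 to 120 N. Pads are 22 mm wide; open, the fingers measure 114 mm over their backs; the gripper's body (76 mm by 85 mm) begins 54 mm behind the grasp point. The pads swing forward as they close: fully open they stand 13 mm farther back than shut.
Start: joints at [1.132, 0.313, 0.046, 1.304, 0, 1.431], TCP at [0.169, 0.55, 0.242] pointing down, gripper open.
Joint ranges: [-2.76, 2.76], [-0.86, 1.69], [-1.03, 1.26], [-2.2, 2.34], [-1.47, 1.5], [-3.14, 3.14]. Speed limits (rad/s): [2.57, 2.57, 3.14, 3.14, 3.14, 3.14].

INTERFACE

Orientations are given as a unit quaternion [w, x, y, z].
In Python, from workcell import * gives the robot as it stands. The module is installed in compiled form; this text tells all that it offers.
- The arm moves only by the tool jog_arm, never from a script. Its argument "moves" is a list of rows, each an object with "fingers": the closure, from 0 (fully open) to 1 (shut); "slide": the shift along the tool's x, y, z in mm, a list of three; "angular": the turn, a rotation vector about the tool's x, y, z in degrees, a list of three. A call has 1 to 10 rows; each row is the pose to reach, as a shift and turn from the pose commanded when the call began, along the tool's axes at that moment; what a row does not reach only later rows make up. A row lasts 1/12 s, in which the tool goes at most 41.7 mm and 7.16 degrees, less where a joint would pass 70% of its speed; a pose out of reach is approached as far as the arm can. A call with a gripper value outside its range is refused whole. The fingers move at their own pace and stop on an object; "squeeze" is the grip in N (left out, the last holds). Time passes only in rows, so rows that repeat a pose let the fingers close. It gives the time, the measured TCP pose, the force, the opening and the grip force at its end, in the units of the state.
- get_state(): the state, without advancing time (a new reading comes with each control period).
- read_camera(name): name is "scene" or "side" or "wrist"; returns a dict with "color" (400x640x3 uint8, red, green, blue), "fovy" (degrees; the focal length in pixels is half the picture's height over the tangent of half this angle, whatever the lens; pixels are square), "cx", "cy" (the principal point, pixels), "D" ([k1, k2, p1, p2, k3] as OpenCV has them; the pictures are not rectified), "world_from_camera" (4x4, takes a point from camera to world coordinates); the wrist camera has in their place "tool_from_camera" (4x4, takes a point from camera to tool coordinates, whose origin is the TCP and whose axes are the flange's). Camera axes: x right, y down, z forward; pixel columns grow to the right and rows downward; lengths in m; the calibration is good to about 2 mm. A picture is of the moment at which its call begins: read the wrist's pose just before it. There is no depth.
- hand_in(): hands the job in; it is judged then, once.
Trained networks look in a picture, given as the dict that the camera call returned (one of the last four; its "shot" number tells which), for a name from the list of things; names that differ only in an ending like _2 or _b are one class to them, and where a whole thing is asked for, a point or a joint stands for the part that bears it (a point fixed in the world has none). Each returns a list of dicts, best first, with "p" (0 to 1); they miss things now and then, are a little off and sometimes report something else, mostly with a low value. They report only what shows in the picture. A call takes as long as a camera call. They do not tell look-alikes from the thing itself.
- look_for(target, picture): "point" ([column, row] in pixels, amid what is visible of it).
- tip_of(target, picture): "point" ([column, row] in pixels: a listed point, or the origin of a listed thing).
The state is a dict: "clock": time; "joint_pos": joint angles; "qvel": joint speeds; "tau": joint torques, N m; "tcp_pos": TCP position; "orientation": TCP orientation; "wrist_force": force on the tool from outside, world axes, zero at the start; "ft_torque": the same for the moment, N m; "finger_gap": finger opening in m; "grip_force": force on a finger pad.
Only numpy, scipy, OpenCV 4.12 (cv2) and the standard library are available. Lean on these libraries where they do the work, as an engineer would, in place of code of your own. Each camera call takes 0.05 s, during which the arm holds its last target. There are 200 camera calls.

TASK

The brass gland nut that clamps the temperature probe on top of the chocolate melter is only loosely on its thread. Run it down clockwise with the fingers until it is finger-tight, and stop there; then put the big end of the larger ring spanner over it and give it a quarter turn more with the spanner, no further. Do not knock the probe, do not force the fitting or lean hard on it, leave the other things alone, and lay the spanner flat back on its black mat.

Things in the scene. Friction and masses are not known exactly. Their poses are not given: they have to be found in the camera images.
- melter: Stainless table-top chocolate melter, 280 x 280 mm, 130 mm high to its top deck, fixed. Origin: centre of its underside on the table, z up. A flat lid (up to 16 mm above the deck) covers the deck from x = -46 to 130 mm. On the front strip the upright probe gland stands at x = -98, y = 30 mm.
- gland: Fixed steel foot of the probe gland on the melter's deck, below the nut: round boss 56 mm across, 8 mm high, then a hexagon 36 mm across flats up to 24 mm above the deck (154 mm above the table), which stops the spanner's ring. Origin: on the gland's axis at deck height. Do not press on it with over 20 N.
- nut: Brass hexagon gland nut, 30 mm across flats, 20 mm high (top 3 mm tapered to 28), axis upright. Origin: on its axis at its underside, 157 mm above the table; its flats face its own x axis and every 60 degrees from it. Tightens clockwise seen from above, 0.6 to 2.0 rad short of its seat at the start (not measured); turns freely (0.03 N m) until it meets the seat; does not visibly sink.
- probe: Thin steel probe head standing up out of the nut on the same axis: 12 mm across (a 15 mm collar low down), fixed, from 177 to 197 mm above the table. Origin: centre of its foot, at the nut's top. Delicate: over 10 N on it fails.
- snug (a joint): Squeeze of the soft ferrule under the nut, rad of nut turn: 0 until the nut meets its seat, then rising from 0.08 N m at 0 to 0.23 N m at its stop, 0.25. Finger-tight is 0.08 or more. When let go it eases back to 0.05 to 0.13 and stays.
- pull_up (a joint): How far the nut has been turned on past finger-tight, clockwise, rad: 0 at the start and until the torque on the nut exceeds 0.6 N m; then it turns steadily at that torque and stays where it is left. A quarter turn is 1.57.
- mat: Black rubber tool mat, 290 x 200 mm, 3 mm thick, fixed to the table. Origin: centre of its underside; long side along its x.
- spanner: The larger loose steel double-ended ring spanner, 0.18 to 0.29 kg. Origin: on its underside midway between the rings; x runs to the big ring, z up. Big ring centre at x = 90 mm: six-sided hole 32 mm across flats (flats face x and every 60 degrees), 14 mm thick, 52 mm outside. Small ring (24 mm hole) at x = -90. Handle raised: 12 wide, 8 high, centre 19 mm above the underside, straight from x = -45 to 40 mm.
- spare: Smaller spanner of the same form on the same mat, 130 mm between ring centres (19 and 15 mm holes): bystander, leave it where it lies. Origin: on its underside midway between the rings, x to its bigger ring.
- gift_box: Loose dark red gift box with gold bands, 170 x 110 x 46 mm: bystander. Origin: centre of its underside.
- jar: Loose jar of cocoa spread with a gold lid, 72 mm across, 105 mm high: bystander. Origin: centre of its underside.
There are look-alikes about, which are no part of the job. What is shaped like the spanner but blue is not meant.

How it is judged:
On the way, in this order (a step that is already met when the one before it is completed fails the run):
1. the nut is finger-tight, run down by the fingers (value of joint snug above 0.08 rad and value of joint pull_up below 0.17 rad and contact force between spanner and nut below 0.2 N), for 0.1 s.
2. the spanner has turned the nut a quarter turn on from finger-tight (value of joint pull_up between 1.22 and 1.92 rad), for 0.1 s.
At the end, for the whole second after the job is handed in: The nut stands a quarter turn (1.57 rad, within 0.35 rad either way) past finger-tight, and the larger spanner lies flat and still on the mat, its middle within 90 mm of the mat's middle (all of step 2 and horizontal distance between spanner and mat below 0.09 m and height (world z) of spanner below 0.008 m and angle between spanner's own z axis and vertical below 0.1 rad and linear speed of spanner below 0.02 m/s); the robot touches nothing.
It fails at once if the nut is turned on past finger-tight with the fingers, or overtightened ((value of joint pull_up above 0.17 rad and contact force between the fingers and nut above 1 N) or value of joint pull_up above 1.92 rad).
It fails at once if the spanner is put to the nut before it is finger-tight (value of joint snug below 0.03 rad and value of joint pull_up below 0.05 rad and contact force between spanner and nut above 2 N).
It fails at once if the probe is knocked (contact force between anything else and probe above 10 N).
It fails at once if the spanner is forced on the nut, or leant hard on the fitting (contact force between spanner and nut above 160 N or contact force between spanner and gland above 20 N).
It fails at once if a bystander is disturbed (distance of any of spare, gift_box, jar from where it was at the start of the episode above 0.03 m).
It also fails if it takes over 72 s, if anything falls off the work surface, if the arm or the gripper's body presses on something with over 40 N, if the wrist force passes 120 N, or if a joint passes its speed limit or range.

## Working session

There is one attempt and no reset: what is moved stays moved. The work goes in short steps, Python scripts to look and compute and a tool call to move; the robot and the scene stay as the last step left them, time stands still between calls to the robot, and variables do not carry over. Pictures are saved under pics/ and viewed, at most 10 in all, crops included, and the job is handed in when it is done.

Besides the shell and the picture viewer there is one more tool, called after "Emit:" as a command line: name --argument value ..., lists and objects as JSON in quotes. jog_arm: Moves the arm, as the interface text tells. Its arguments: {"type":"object","properties":{"moves":{"type":"array","items":{"type":"object","properties":{"fingers":{"type":"number"},"slide":{"type":"array","items":{"type":"number"}},"angular":{"type":"array","items":{"type":"number"}}}}},"squeeze":{"type":"number"}},"required":["moves"]}

```bash
mkdir -p pics; cat > h.py <<'E'
from workcell import *
import numpy as np, cv2
from scipy.spatial.transform import Rotation as R
def K(p):
    h=p["color"].shape[0]; f=h/2/np.tan(np.radians(p["fovy"])/2)
    return np.array([[f,0,p["cx"]],[0,f,p["cy"]],[0,0,1]])
def Tt(s):
    T=np.eye(4); q=s["orientation"]; T[:3,:3]=R.from_quat([q[1],q[2],q[3],q[0]]).as_matrix(); T[:3,3]=s["tcp_pos"]; return T
def shot(n):
    s=get_state(); p=read_camera(n)
    p["T"]=np.array(p["world_from_camera"]) if n!="wrist" else Tt(s)@np.array(p["tool_from_camera"])
    return p
def ray(p,px):
    u=cv2.undistortPoints(np.array([[px]],float),K(p),np.array(p["D"],float))[0,0]
    d=p["T"][:3,:3]@np.array([u[0],u[1],1]); return p["T"][:3,3],d/np.linalg.norm(d)
def atz(p,px,z):
    o,d=ray(p,px); return o+d*(z-o[2])/d[2]
def tri(l):
    A=np.zeros((3,3));b=np.zeros(3);M=[]
    for p,px in l:
        o,d=ray(p,px);P=np.eye(3)-np.outer(d,d);A+=P;b+=P@o;M.append((o,d))
    x=np.linalg.solve(A,b); return x,[round(1e3*np.linalg.norm(np.cross(x-o,d)),1) for o,d in M]
def proj(p,X):
    Ti=np.linalg.inv(p["T"]); rv=cv2.Rodrigues(Ti[:3,:3])[0]
    return cv2.projectPoints(np.array(X,float).reshape(-1,1,3),rv,Ti[:3,3],K(p),np.array(p["D"],float))[0][:,0]
def save(p,n,crop=None,s=1):
    im=p["color"][:,:,::-1]
    if crop: a,b,c,d=crop; im=im[b:d,a:c]
    cv2.imwrite("pics/"+n,cv2.resize(im,None,fx=s,fy=s,interpolation=cv2.INTER_CUBIC))
E
cat > a.py <<'E'
from h import *
import pickle
np.set_printoptions(precision=4,suppress=True)
P={}
for n in ("scene","side","wrist"):
    p=shot(n);P[n]=p
    print(n,p["fovy"],p["T"][:3,3])
    for t in ("melter","nut","probe","gland","spanner","spare","mat","gift_box","jar"):
        print(t,"|",*[(np.round(d["point"]).tolist(),round(d["p"],2)) for d in tip_of(t,p)[:4]])
s=get_state();print(s)
print(np.array(P["wrist"]["tool_from_camera"]))
pickle.dump(P,open("P0.pkl","wb"))
im=np.hstack([P["scene"]["color"],P["side"]["color"]])
cv2.imwrite("pics/a1.png",P["scene"]["color"][:,:,::-1]);cv2.imwrite("pics/a2.png",P["side"]["color"][:,:,::-1])
E
python3 a.py
```

```text
scene 47.060715554290155 [0.9999 0.9569 1.0704]
melter | ([255.0, 210.0], 0.74)
nut | ([285.0, 163.0], 0.45)
probe | ([284.0, 157.0], 0.4)
gland | ([285.0, 170.0], 0.51) ([349.0, 260.0], 0.36)
spanner | ([362.0, 200.0], 0.84) ([474.0, 320.0], 0.77) ([351.0, 259.0], 0.67)
spare |
mat | ([355.0, 273.0], 0.81)
gift_box | ([322.0, 135.0], 0.58)
jar | ([249.0, 130.0], 0.58)
side 54.46256807895169 [ 0.3985 -0.8903  1.0673]
melter | ([376.0, 249.0], 0.61)
nut | ([317.0, 172.0], 0.71) ([351.0, 218.0], 0.57)
probe | ([349.0, 212.0], 0.42)
gland | ([348.0, 224.0], 0.69)
spanner | ([275.0, 233.0], 0.82) ([265.0, 144.0], 0.75) ([317.0, 190.0], 0.71)
spare | ([316.0, 172.0], 0.47) ([346.0, 212.0], 0.28)
mat | ([313.0, 179.0], 0.7)
gift_box | ([272.0, 328.0], 0.88) ([348.0, 224.0], 0.69)
jar | ([361.0, 375.0], 0.65)
wrist 59.301391072556584 [0.1044 0.5692 0.3735]
melter |
nut |
probe |
gland |
spanner | ([375.0, 286.0], 0.76)
spare |
mat |
gift_box |
jar |
{'clock': 1.5, 'joint_pos': array([ 1.1324,  0.3132,  0.0461,  1.3036, -0.    ,  1.4312]), 'qvel': array([-0.    ,  0.001 ,  0.0002,  0.0009, -0.0005, -0.0006]), 'tau': array([  0.0006, -48.0461,  29.8807,   0.0005,  -0.0001,   0.    ]), 'tcp_pos': array([0.1693, 0.5496, 0.2423]), 'orientation': array([0.    , 0.1489, 0.9889, 0.    ]), 'wrist_force': array([-0.1064, -0.4452,  0.4085]), 'ft_torque': array([-0.0616, -0.005 ,  0.0017]), 'grip_force': 0.0, 'finger_gap': 0.08521994169682748}
[[-0.0005 -0.9648 -0.2631  0.0678]
 [ 1.     -0.0007  0.0005 -0.0004]
 [-0.0007 -0.2631  0.9648 -0.1312]
 [ 0.      0.      0.      1.    ]]
```

View pics/a1.png

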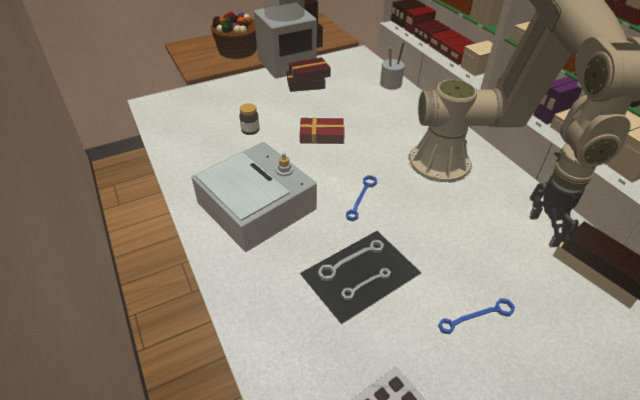

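View pics/a2.png

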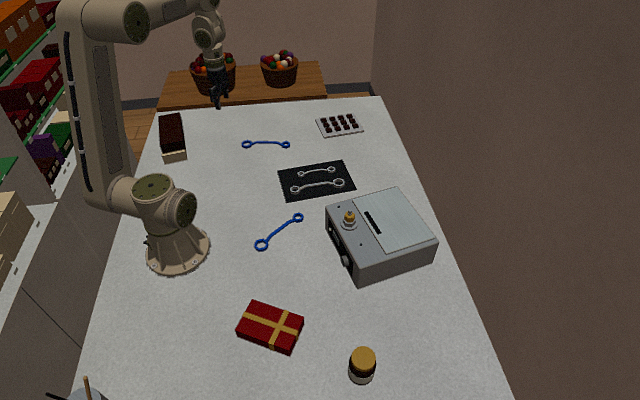

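Scene view: steel spanners lie on the mat, with the larger one at (351,259) and its big ring about (327,271), and the spare at (366,283). The blue look-alikes are at (362,200) and (474,320). In the side view the larger spanner is at (317,186), the spare at (317,171), and the blue ones at (279,232) and (265,144). I choose the larger steel one. The nut and probe are at scene (285,163) and side (350,218).

```bash
cat > b.py <<'E'
from h import *
import pickle
np.set_printoptions(precision=4,suppress=True)
P=pickle.load(open("P0.pkl","rb"));a,b=P["scene"],P["side"]
for n,u,v in (("nut",(285,163),(351,218)),("probe",(284,157),(349,212)),("gland",(285,170),(348,224)),("span",(351,259),(317,186)),("bigring",(327,271),(338,183)),("smring",(377,245),(295,188)),("mat",(355,273),(313,179)),("melt",(255,210),(376,249))):
    print(n,*tri([(a,u),(b,v)]))
for n,u,v in (("spare",(366,283),(317,171)),("box",(322,135),(272,328)),("jar",(249,130),(361,375))): print(n,atz(a,u,.01),atz(b,v,.01))
print("rings z=.01",atz(a,(327,271),.01),atz(b,(338,183),.01),atz(a,(377,245),.01),atz(b,(295,188),.01))
print("mat corners z=.003",[atz(a,c,.003)[:2] for c in ((301,271),(377,232),(420,271),(342,322))])
c1=cv2.resize(a["color"][130:330,230:430],None,fx=3,fy=3,interpolation=2)
cv2.imwrite("pics/b1.png",c1[:,:,::-1])
E
python3 b.py
```

```text
nut [ 0.5906 -0.0672  0.1581] [np.float64(3.9), np.float64(3.9)]
probe [ 0.5881 -0.0656  0.1832] [np.float64(1.0), np.float64(1.0)]
gland [ 0.5868 -0.0674  0.1289] [np.float64(0.7), np.float64(0.7)]
span [0.5238 0.2544 0.0096] [np.float64(2.2), np.float64(2.2)]
bigring [0.6086 0.2613 0.0105] [np.float64(0.5), np.float64(0.5)]
smring [0.4329 0.2479 0.0163] [np.float64(0.1), np.float64(0.1)]
mat [0.5238 0.3005 0.0024] [np.float64(13.8), np.float64(13.8)]
melt [ 0.6942 -0.0759 -0.0089] [np.float64(3.5), np.float64(3.5)]
spare [0.5312 0.3468 0.01  ] [0.5326 0.3474 0.01  ]
box [ 0.3221 -0.3237  0.01  ] [ 0.3184 -0.339   0.01  ]
jar [ 0.5633 -0.4808  0.01  ] [ 0.5512 -0.5084  0.01  ]
rings z=.01 [0.6089 0.2609 0.01  ] [0.6083 0.262  0.01  ] [0.4297 0.2437 0.01  ] [0.4331 0.2548 0.01  ]
mat corners z=.003 [array([0.6728, 0.2226]), array([0.3976, 0.1943]), array([0.3674, 0.3781]), array([0.6484, 0.4198])]
```

View pics/b1.png

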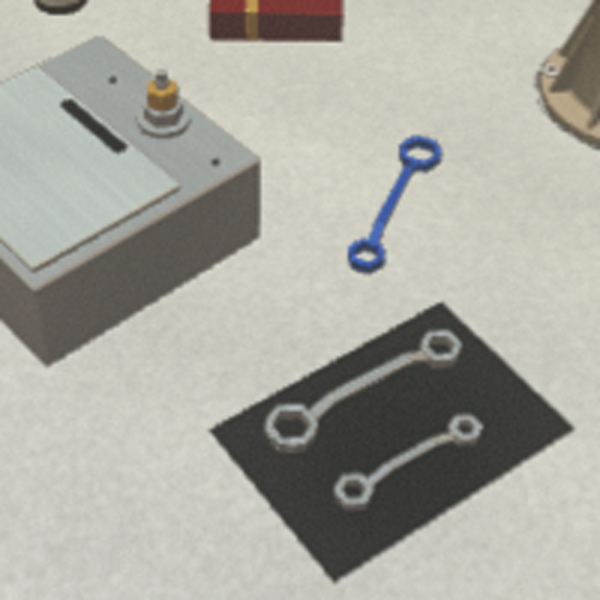

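The crop confirms it: the grey spanner nearer the melter has its big ring at crop (291,425), which is pixel (327,271). The nut, probe and gland are at crop (162,95). Measured heights agree with the text. I'll now move the wrist camera above the nut.

Emit:
jog_arm --moves '[{"fingers": 0, "slide": [-582, -467, -43]}, {"fingers": 0, "slide": [-582, -467, -43]}, {"fingers": 0, "slide": [-582, -467, -43]}, {"fingers": 0, "slide": [-582, -467, -43]}, {"fingers": 0, "slide": [-582, -467, -43]}, {"fingers": 0, "slide": [-582, -467, -43]}, {"fingers": 0, "slide": [-582, -467, -43]}, {"fingers": 0, "slide": [-582, -467, -43]}, {"fingers": 0, "slide": [-582, -467, -43]}, {"fingers": 0, "slide": [-582, -467, -43]}]' --squeeze 20

```text
schema error: expected keys fingers, slide, angular
```

Emit:
jog_arm --moves '[{"fingers": 0, "slide": [-582, -467, -43], "angular": [0, 0, 0]}, {"fingers": 0, "slide": [-582, -467, -43], "angular": [0, 0, 0]}, {"fingers": 0, "slide": [-582, -467, -43], "angular": [0, 0, 0]}, {"fingers": 0, "slide": [-582, -467, -43], "angular": [0, 0, 0]}, {"fingers": 0, "slide": [-582, -467, -43], "angular": [0, 0, 0]}, {"fingers": 0, "slide": [-582, -467, -43], "angular": [0, 0, 0]}, {"fingers": 0, "slide": [-582, -467, -43], "angular": [0, 0, 0]}, {"fingers": 0, "slide": [-582, -467, -43], "angular": [0, 0, 0]}, {"fingers": 0, "slide": [-582, -467, -43], "angular": [0, 0, 0]}, {"fingers": 0, "slide": [-582, -467, -43], "angular": [0, 0, 0]}]' --squeeze 20

```text
clock: 2.33
tcp_pos: [0.4034, 0.2034, 0.2668]
orientation: [0.0, 0.149, 0.989, 0.0]
wrist_force: [0.9, 0.5, 0.0]
finger_gap: 0.0852
grip_force: 0.0
```

Emit:
jog_arm --moves '[{"fingers": 0, "slide": [-256, -204, -18], "angular": [0, 0, 0]}, {"fingers": 0, "slide": [-256, -204, -18], "angular": [0, 0, 0]}, {"fingers": 0, "slide": [-256, -204, -18], "angular": [0, 0, 0]}, {"fingers": 0, "slide": [-256, -204, -18], "angular": [0, 0, 0]}, {"fingers": 0, "slide": [-256, -204, -18], "angular": [0, 0, 0]}, {"fingers": 0, "slide": [-256, -204, -18], "angular": [0, 0, 0]}, {"fingers": 0, "slide": [-256, -204, -18], "angular": [0, 0, 0]}, {"fingers": 0, "slide": [-256, -204, -18], "angular": [0, 0, 0]}, {"fingers": 0, "slide": [-256, -204, -18], "angular": [0, 0, 0]}, {"fingers": 0, "slide": [-256, -204, -18], "angular": [0, 0, 0]}]'

```text
clock: 3.17
tcp_pos: [0.588, -0.067, 0.2833]
orientation: [-0.001, 0.15, 0.989, 0.0]
wrist_force: [-0.1, 0.4, -0.0]
finger_gap: 0.0852
grip_force: 0.0
```

```bash
cat > c.py <<'E'
from h import *
import pickle
np.set_printoptions(precision=4,suppress=True)
s=get_state();print(s["clock"],s["tcp_pos"],s["joint_pos"],s["wrist_force"],s["ft_torque"])
p=shot("wrist");pickle.dump(p,open("w1.pkl","wb"))
for t,z in (("nut",.157),("probe",.177),("gland",.13)):
    for d in tip_of(t,p)[:2]: print(t,d["point"],d["p"],atz(p,d["point"],z))
u=proj(p,[0.588,-.067,.177])[0]; print(u)
x,y=np.clip(u.astype(int),[90,90],[550,310]); save(p,"c1.png",(x-90,y-90,x+90,y+90),3.3)
E
python3 c.py
```

```text
3.1667 [ 0.588  -0.067   0.2833] [-0.2491  0.3415  0.1853  1.4158  0.0002  0.0529] [-0.1306  0.4496 -0.0077] [ 0.0319 -0.0196  0.0363]
nut [320.9, 193.5] 0.57 [ 0.587  -0.0686  0.157 ]
probe [322.0, 202.7] 0.87 [ 0.5887 -0.0682  0.177 ]
gland [320.0, 184.8] 0.67 [ 0.5863 -0.0693  0.13  ]
[323.3724 201.348 ]
```

View pics/c1.png

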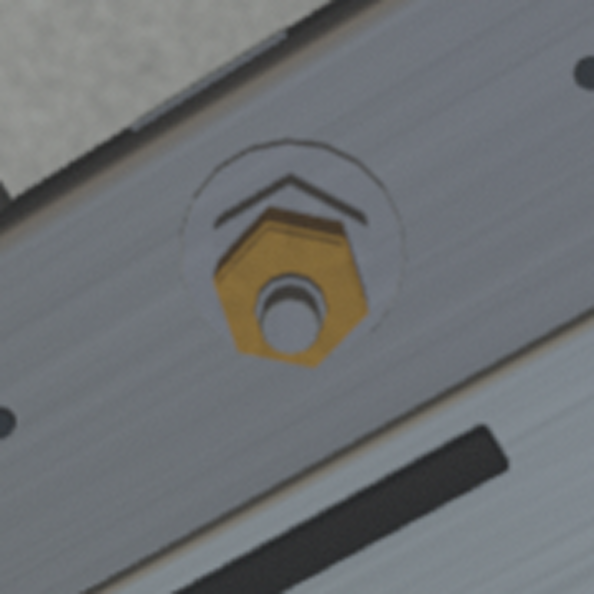

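Close view: the nut's hexagon is clear, centred at crop (291,290). Corners are near (270,207), (342,222), (368,310), (316,367), (240,352) and (214,275). The probe is centred on it. I'll fit a hex prism to the brass mask.

```bash
cat >> h.py <<'E'
def hexpts(x,y,yaw,z0=.157):
    o=[]
    for z,af in ((0,.030),(.017,.030),(.020,.028)):
        a=yaw+np.radians(30+60*np.arange(6)); r=af/2/np.cos(np.pi/6)
        o+=[(x+r*np.cos(t),y+r*np.sin(t),z0+z) for t in a]
    return o
def fitnut(p,x,y,tol=.006):
    from scipy.optimize import differential_evolution as DE
    hsv=cv2.cvtColor(p["color"],cv2.COLOR_RGB2HSV); m=cv2.inRange(hsv,(8,90,30),(30,255,255))
    u=proj(p,[x,y,.167])[0]; w=np.zeros_like(m); cv2.circle(w,tuple(int(v) for v in u),45,255,-1); m&=w
    c=np.vstack(cv2.findContours(m,0,2)[0]); hull=cv2.convexHull(c)
    S=8; o=u-50
    def ras(pts):
        im=np.zeros((100*4,100*4),np.uint8); cv2.fillPoly(im,[np.round((pts-o)*4*16).astype(np.int32)],255,shift=4); return im>0
    M=ras(hull.reshape(-1,2).astype(float))
    def f(v):
        h=ras(cv2.convexHull(proj(p,hexpts(*v)).astype(np.float32)).reshape(-1,2)); return -(h&M).sum()/(h|M).sum()
    r=DE(f,[(x-tol,x+tol),(y-tol,y+tol),(-np.pi/6,np.pi/6)],seed=1,popsize=12,maxiter=40)
    return r.x,-r.fun
E
python3 - <<'E'
from h import *
import pickle
p=pickle.load(open("w1.pkl","rb")); v,i=fitnut(p,.588,-.067); print(v,np.degrees(v[2]),i)
E
```

```text
[ 0.58845839 -0.06855582 -0.50737567] -29.070484561329994 0.9187576442681887
```

Emit:
jog_arm --moves '[{"fingers": 0, "slide": [-1, -1.4, 20], "angular": [0, 0, -6]}, {"fingers": 0, "slide": [-1, -1.4, 40], "angular": [0, 0, -12]}, {"fingers": 0, "slide": [-1, -1.4, 48], "angular": [0, 0, -18.2]}, {"fingers": 0, "slide": [-1, -1.4, 48], "angular": [0, 0, -18.2]}, {"fingers": 0, "slide": [-1, -1.4, 48], "angular": [0, 0, -18.2]}, {"fingers": 0, "slide": [-1, -1.4, 48], "angular": [0, 0, -18.2]}]'

```text
clock: 3.87
tcp_pos: [0.588, -0.0659, 0.2375]
orientation: [0.001, -0.009, 1.0, -0.0]
wrist_force: [0.6, 0.5, -0.1]
finger_gap: 0.0853
grip_force: 0.0
```

```bash
cat > c2.py <<'E'
from h import *
import pickle
np.set_printoptions(precision=4,suppress=True)
s=get_state();T=Tt(s);print(s["clock"],s["tcp_pos"],s["joint_pos"],s["wrist_force"],s["ft_torque"],"yaw y",np.degrees(np.arctan2(T[1,1],T[0,1])))
p=shot("wrist");q=pickle.load(open("w1.pkl","rb"))
a=tip_of("probe",p)[0]["point"];b=[322,202.7];print(a,tri([(q,b),(p,a)]),atz(p,a,.177))
v,i=fitnut(p,.588,-.068); print(v,np.degrees(v[2]),i)
# tool offset
print("tool-frame offset mm",1e3*T[:3,:3].T@(np.array([v[0],v[1],.157])-T[:3,3]))
E
python3 c2.py
```

```text
3.8667 [ 0.588  -0.0659  0.2375] [-0.2474  0.3459  0.0805  1.3037  0.0001 -0.2648] [ 0.617   0.5097 -0.1287] [-0.0253 -0.0148 -0.0269] yaw y 90.99893628177661
[322.2, 225.1] (array([ 0.5842, -0.0666,  0.1923]), [np.float64(0.3), np.float64(0.3)]) [ 0.5895 -0.0663  0.177 ]
[ 0.5882 -0.069  -0.4772] -27.342924209748553 0.9311533976728608
tool-frame offset mm [-0.0477 -3.0251 80.5191]
```

Emit:
jog_arm --moves '[{"fingers": 0, "slide": [0, -2, 30], "angular": [0, 0, 0]}, {"fingers": 0, "slide": [0, -2, 55], "angular": [0, 0, 0]}, {"fingers": 0, "slide": [0, -2, 69.5], "angular": [0, 0, 0]}, {"fingers": 0.3, "slide": [0, -2, 69.5], "angular": [0, 0, 0]}, {"fingers": 1, "slide": [0, -2, 69.5], "angular": [0, 0, 0]}, {"fingers": 1, "slide": [0, -2, 69.5], "angular": [0, 0, 0]}, {"fingers": 1, "slide": [0, -2, 69.5], "angular": [0, 0, 0]}, {"fingers": 1, "slide": [0, -2, 69.5], "angular": [0, 0, 0]}, {"fingers": 1, "slide": [0, -2, 69.5], "angular": [0, 0, 0]}, {"fingers": 1, "slide": [0, -2, 69.5], "angular": [0, 0, 0]}]' --squeeze 20

```text
clock: 4.8
tcp_pos: [0.589, -0.0691, 0.1686]
orientation: [0.002, -0.009, 1.0, -0.001]
wrist_force: [-0.0, -0.7, 6.5]
finger_gap: 0.0293
grip_force: 25.4
```

```bash
cat > s.py <<'E'
from h import *
np.set_printoptions(precision=4,suppress=True)
s=get_state();T=Tt(s)
print(s["clock"],s["tcp_pos"],"j",s["joint_pos"],"F",s["wrist_force"],"M",s["ft_torque"],"gap",s["finger_gap"],s["grip_force"],"yaw y",np.degrees(np.arctan2(T[1,1],T[0,1])),"tilt",np.degrees(np.arccos(-T[2,2])))
E
python3 s.py
```

```text
4.8 [ 0.589  -0.0691  0.1686] j [-0.252   0.375  -0.0479  1.1444 -0.0002 -0.2707] F [-0.0141 -0.7169  6.4679] M [-0.1388  0.1295  0.0389] gap 0.029307431873866915 25.387778615527168 yaw y 91.0678102481813 tilt 0.20005782796914895
```

Emit:
jog_arm --moves '[{"fingers": 1, "slide": [0, 0, 0], "angular": [0, 0, 7]}, {"fingers": 1, "slide": [0, 0, 0], "angular": [0, 0, 14]}, {"fingers": 1, "slide": [0, 0, 0], "angular": [0, 0, 21]}, {"fingers": 1, "slide": [0, 0, 0], "angular": [0, 0, 28]}, {"fingers": 1, "slide": [0, 0, 0], "angular": [0, 0, 28]}, {"fingers": 1, "slide": [0, 0, 0], "angular": [0, 0, 28]}]'

```text
clock: 5.3
tcp_pos: [0.589, -0.0692, 0.1686]
orientation: [0.002, 0.233, 0.972, -0.0]
wrist_force: [-0.5, 0.2, 7.4]
finger_gap: 0.0296
grip_force: 25.4
```

```bash
python3 s.py
```

```text
5.3 [ 0.589  -0.0692  0.1686] j [-0.2521  0.3749 -0.048   1.1443 -0.0002  0.2184] F [-0.5358  0.2428  7.4385] M [-0.1676  0.0445 -0.0541] gap 0.02960552341196429 25.44708317169352 yaw y 63.04100603577958 tilt 0.20229207205386163
```

Emit:
jog_arm --moves '[{"fingers": 1, "slide": [0, 0, 0], "angular": [0, 0, 5]}, {"fingers": 1, "slide": [0, 0, 0], "angular": [0, 0, 10]}, {"fingers": 1, "slide": [0, 0, 0], "angular": [0, 0, 10]}]'

```text
clock: 5.55
tcp_pos: [0.589, -0.0692, 0.1686]
orientation: [0.002, 0.319, 0.948, -0.0]
wrist_force: [-0.2, -1.1, 6.7]
finger_gap: 0.0295
grip_force: 25.4
```

```bash
cat > m.py <<'E'
from h import *
M=[];F=[]
for k in range(5):
    s=get_state();M.append(s["ft_torque"][2]);F.append(s["wrist_force"]);
    if k<4: read_camera("side")
T=Tt(s);print(s["clock"],"Mz",np.round(M,3),round(np.mean(M),3),"F",np.round(np.mean(F,0),2),"yaw y",round(np.degrees(np.arctan2(T[1,1],T[0,1])),2),"j6",s["joint_pos"][5])
E
python3 m.py
```

```text
5.75 Mz [-0.014 -0.009 -0.04  -0.022 -0.048] -0.027 F [-0.08 -1.13  6.36] yaw y 53.06 j6 0.3926020423411184
```

Emit:
jog_arm --moves '[{"fingers": 1, "slide": [0, 0, 0], "angular": [0, 0, 5]}, {"fingers": 1, "slide": [0, 0, 0], "angular": [0, 0, 10]}, {"fingers": 1, "slide": [0, 0, 0], "angular": [0, 0, 10]}]'

```text
clock: 6.0
tcp_pos: [0.589, -0.0692, 0.1686]
orientation: [0.002, 0.4, 0.917, 0.0]
wrist_force: [-0.5, -1.1, 5.7]
finger_gap: 0.0293
grip_force: 25.4
```

```bash
python3 m.py
```

```text
6.2 Mz [-0.038 -0.043 -0.037  0.003 -0.033] -0.029 F [-0.25 -0.82  6.13] yaw y 43.06 j6 0.5671265687673057
```

Emit:
jog_arm --moves '[{"fingers": 1, "slide": [0, 0, 0], "angular": [0, 0, 5]}, {"fingers": 1, "slide": [0, 0, 0], "angular": [0, 0, 10]}, {"fingers": 1, "slide": [0, 0, 0], "angular": [0, 0, 10]}]'

```text
clock: 6.45
tcp_pos: [0.5889, -0.0692, 0.1686]
orientation: [0.002, 0.478, 0.878, 0.0]
wrist_force: [0.2, -0.6, 6.4]
finger_gap: 0.0295
grip_force: 25.5
```

```bash
python3 m.py
```

```text
6.65 Mz [-0.097  0.009 -0.027 -0.026 -0.04 ] -0.036 F [-0.46 -0.72  6.44] yaw y 33.06 j6 0.7416454723054814
```

Emit:
jog_arm --moves '[{"fingers": 1, "slide": [0, 0, 0], "angular": [0, 0, 5]}, {"fingers": 1, "slide": [0, 0, 0], "angular": [0, 0, 10]}, {"fingers": 1, "slide": [0, 0, 0], "angular": [0, 0, 10]}]'

```text
clock: 6.9
tcp_pos: [0.5889, -0.0692, 0.1686]
orientation: [0.002, 0.553, 0.833, 0.0]
wrist_force: [-0.4, -0.6, 6.4]
finger_gap: 0.0292
grip_force: 25.5
```

```bash
python3 m.py
```

```text
7.1 Mz [-0.043 -0.034 -0.022 -0.059  0.05 ] -0.022 F [-0.12 -1.15  6.35] yaw y 23.06 j6 0.9162109914933573
```

Emit:
jog_arm --moves '[{"fingers": 1, "slide": [0, 0, 0], "angular": [0, 0, 5]}, {"fingers": 1, "slide": [0, 0, 0], "angular": [0, 0, 10]}, {"fingers": 1, "slide": [0, 0, 0], "angular": [0, 0, 10]}]'

```text
clock: 7.35
tcp_pos: [0.5889, -0.0692, 0.1686]
orientation: [0.002, 0.624, 0.782, 0.0]
wrist_force: [-0.2, 0.5, 6.8]
finger_gap: 0.0295
grip_force: 25.5
```

```bash
python3 m.py
```

```text
7.55 Mz [-0.03  -0.048 -0.008  0.004 -0.022] -0.021 F [-0.45 -0.49  6.55] yaw y 13.06 j6 1.0907121971956928
```

Emit:
jog_arm --moves '[{"fingers": 1, "slide": [0, 0, 0], "angular": [0, 0, 5]}, {"fingers": 1, "slide": [0, 0, 0], "angular": [0, 0, 10]}, {"fingers": 1, "slide": [0, 0, 0], "angular": [0, 0, 10]}]'

```text
clock: 7.8
tcp_pos: [0.5889, -0.0692, 0.1686]
orientation: [0.002, 0.689, 0.725, 0.001]
wrist_force: [-0.8, -1.0, 6.5]
finger_gap: 0.0293
grip_force: 25.4
```

```bash
python3 m.py
```

```text
8.0 Mz [-0.019  0.085  0.055  0.056  0.018] 0.039 F [-0.54 -0.98  5.96] yaw y 3.07 j6 1.2651183283112575
```

Emit:
jog_arm --moves '[{"fingers": 1, "slide": [0, 0, 0], "angular": [0, 0, 5]}, {"fingers": 1, "slide": [0, 0, 0], "angular": [0, 0, 5]}]'

```text
clock: 8.17
tcp_pos: [0.5889, -0.0691, 0.1686]
orientation: [0.002, 0.72, 0.694, 0.001]
wrist_force: [-0.5, -0.0, 6.7]
finger_gap: 0.0295
grip_force: 25.7
```

```bash
python3 m.py;python3 m.py
```

```text
8.3667 Mz [0.415 0.381 0.371 0.316 0.317] 0.36 F [-0.84 -0.48  6.28] yaw y -1.89 j6 1.351755043422909
8.5667 Mz [0.317 0.311 0.322 0.354 0.36 ] 0.333 F [-0.62 -0.85  6.08] yaw y -1.88 j6 1.351746056466938
```

Emit:
jog_arm --moves '[{"fingers": 0, "slide": [0, 0, 0], "angular": [0, 0, 0]}, {"fingers": 0, "slide": [0, 0, 0], "angular": [0, 0, 0]}, {"fingers": 0, "slide": [0, 0, 0], "angular": [0, 0, 0]}, {"fingers": 0, "slide": [0, 0, 0], "angular": [0, 0, 0]}, {"fingers": 0, "slide": [0, 0, -30], "angular": [0, 0, 0]}, {"fingers": 0, "slide": [0, 0, -60], "angular": [0, 0, 0]}, {"fingers": 0, "slide": [0, 0, -100], "angular": [0, 0, 0]}, {"fingers": 0, "slide": [0, 0, -117], "angular": [0, 0, 0]}, {"fingers": 0, "slide": [0, 0, -117], "angular": [0, 0, 0]}, {"fingers": 0, "slide": [0, 0, -117], "angular": [0, 0, 0]}]'

```text
clock: 9.4
tcp_pos: [0.5886, -0.0689, 0.2848]
orientation: [0.001, 0.719, 0.695, 0.001]
wrist_force: [-1.0, 0.4, -0.8]
finger_gap: 0.0853
grip_force: 0.0
```

```bash
cat > n.py <<'E'
from h import *
import pickle
p=shot("wrist"); pickle.dump(p,open("w2.pkl","wb")); v,i=fitnut(p,.589,-.069,.003); print(v,"nut yaw mod60",np.degrees(v[2])%60,i)
E
python3 n.py; python3 s.py
```

```text
[ 0.58747936 -0.0687993   0.19418764] nut yaw mod60 11.12613246658131 0.9176391129788751
9.45 [ 0.5879 -0.0687  0.2832] j [-0.2519  0.3409  0.1844  1.4146  0.0001  1.3524] F [-1.4076  0.0819 -0.8517] M [0.0037 0.0347 0.0033] gap 0.08538745868311695 0.0 yaw y -1.9199465553386723 tilt 0.016606952567966717
```

Emit:
jog_arm --moves '[{"fingers": 0, "slide": [35, -8, 0], "angular": [0, 0, -7]}, {"fingers": 0, "slide": [70, -16, 0], "angular": [0, 0, -14]}, {"fingers": 0, "slide": [105, -24, 0], "angular": [0, 0, -21]}, {"fingers": 0, "slide": [140, -32, 0], "angular": [0, 0, -28]}, {"fingers": 0, "slide": [175, -40, 0], "angular": [0, 0, -35]}, {"fingers": 0, "slide": [210, -48, 0], "angular": [0, 0, -42]}, {"fingers": 0, "slide": [240, -56, 0], "angular": [0, 0, -49]}, {"fingers": 0, "slide": [270, -64, 0], "angular": [0, 0, -56]}, {"fingers": 0, "slide": [300, -70, 0], "angular": [0, 0, -63]}, {"fingers": 0, "slide": [322, -74, 0], "angular": [0, 0, -70]}]'

```text
clock: 10.28
tcp_pos: [0.5229, 0.2577, 0.2815]
orientation: [-0.002, 0.186, 0.982, -0.001]
wrist_force: [0.9, -1.0, 0.2]
finger_gap: 0.0851
grip_force: 0.0
```

Emit:
jog_arm --moves '[{"fingers": 0, "slide": [0, 0, 0], "angular": [0, 0, -7]}, {"fingers": 0, "slide": [0, 0, 0], "angular": [0, 0, -14]}, {"fingers": 0, "slide": [0, 0, 0], "angular": [0, 0, -21]}, {"fingers": 0, "slide": [0, 0, 0], "angular": [0, 0, -28]}, {"fingers": 0, "slide": [0, 0, 0], "angular": [0, 0, -35]}, {"fingers": 0, "slide": [0, 0, 0], "angular": [0, 0, -42]}, {"fingers": 0, "slide": [0, 0, 0], "angular": [0, 0, -49]}, {"fingers": 0, "slide": [0, 0, 0], "angular": [0, 0, -56]}, {"fingers": 0, "slide": [0, 0, 0], "angular": [0, 0, -63]}, {"fingers": 0, "slide": [0, 0, 0], "angular": [0, 0, -70]}]'

```text
clock: 11.12
tcp_pos: [0.5238, 0.2553, 0.2813]
orientation: [-0.002, -0.41, 0.912, 0.0]
wrist_force: [-0.1, 0.5, 1.3]
finger_gap: 0.0855
grip_force: 0.0
```

Emit:
jog_arm --moves '[{"fingers": 0, "slide": [0, 0, 6], "angular": [0, 0, -7]}, {"fingers": 0, "slide": [0, 0, 12], "angular": [0, 0, -14]}, {"fingers": 0, "slide": [0, 0, 18], "angular": [0, 0, -21]}, {"fingers": 0, "slide": [0, 0, 24], "angular": [0, 0, -28]}, {"fingers": 0, "slide": [0, 0, 30], "angular": [0, 0, -35]}, {"fingers": 0, "slide": [0, 0, 36], "angular": [0, 0, -42]}, {"fingers": 0, "slide": [0, 0, 42], "angular": [0, 0, -49]}, {"fingers": 0, "slide": [0, 0, 48], "angular": [0, 0, -56]}, {"fingers": 0, "slide": [0, 0, 54], "angular": [0, 0, -63]}, {"fingers": 0, "slide": [0, 0, 60], "angular": [0, 0, -70]}]'

```text
clock: 11.95
tcp_pos: [0.5235, 0.2552, 0.2211]
orientation: [0.002, 0.859, -0.512, -0.001]
wrist_force: [-0.2, 0.5, 0.1]
finger_gap: 0.0854
grip_force: 0.0
```

Emit:
jog_arm --moves '[{"fingers": 0, "slide": [0, 0, 0], "angular": [0, 0, -7]}, {"fingers": 0, "slide": [0, 0, 0], "angular": [0, 0, -14]}, {"fingers": 0, "slide": [0, 0, 0], "angular": [0, 0, -21]}, {"fingers": 0, "slide": [0, 0, 0], "angular": [0, 0, -28]}, {"fingers": 0, "slide": [0, 0, 0], "angular": [0, 0, -35]}, {"fingers": 0, "slide": [0, 0, 0], "angular": [0, 0, -42]}, {"fingers": 0, "slide": [0, 0, 0], "angular": [0, 0, -49]}, {"fingers": 0, "slide": [0, 0, 0], "angular": [0, 0, -56]}, {"fingers": 0, "slide": [0, 0, 0], "angular": [0, 0, -63]}, {"fingers": 0, "slide": [0, 0, 0], "angular": [0, 0, -66]}]'

```text
clock: 12.78
tcp_pos: [0.5235, 0.2552, 0.2214]
orientation: [0.001, 0.999, 0.038, -0.002]
wrist_force: [-0.8, 0.6, 0.3]
finger_gap: 0.0852
grip_force: 0.0
```

```bash
python3 s.py; cat > w.py <<'E'
from h import *
import pickle
p=shot("wrist"); pickle.dump(p,open("w3.pkl","wb"))
for d in tip_of("spanner",p)[:3]: print(d["point"],d["p"],atz(p,d["point"],.003))
print(proj(p,[[.609,.261,.01],[.431,.247,.01],[.52,.254,.022]]))
save(p,"w3.png",None,1.25)
E
python3 w.py
```

```text
12.7833 [0.5235 0.2552 0.2214] j [ 0.3157  0.3373  0.0286  1.2662  0.0001 -2.9026] F [-0.7595  0.623   0.2526] M [-0.0059 -0.0212 -0.0269] gap 0.08515033720391699 0.0 yaw y -85.60299404033823 tilt 0.23520057866406047
[323.4, 167.3] 0.89 [0.52338187 0.25507136 0.003     ]
[47.0, 311.7] 0.72 [0.32788727 0.56624586 0.003     ]
[[324.08463921  77.66758174]
 [324.33599153 254.70263994]
 [324.25957332 174.55617029]]
```

View pics/w3.png

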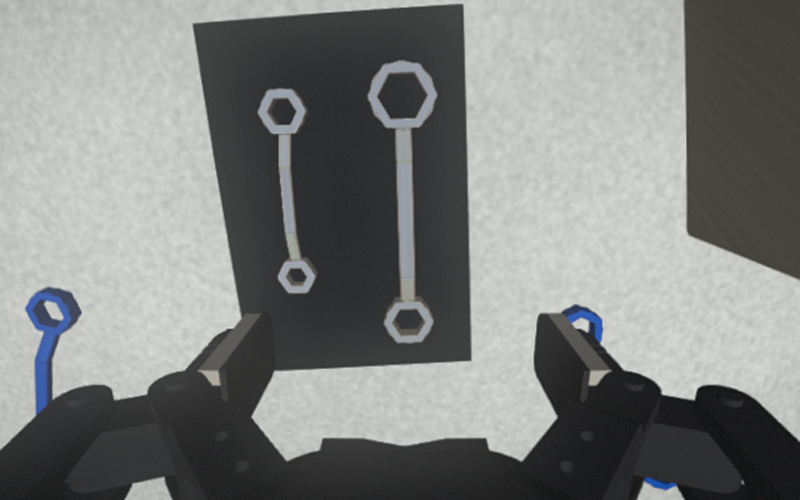

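View (shown at 1.25x): the large steel spanner is upright in the picture, with the big ring at (402,95) and the small ring at (409,320). The spare is to its left, and both blue ones are clear. Now for exact ring centres.

```bash
cat > r.py <<'E'
from h import *
import pickle
p=pickle.load(open("w3.pkl","rb"))
g=cv2.cvtColor(p["color"],cv2.COLOR_RGB2GRAY); m=(g<90).astype(np.uint8)
n,l,st,c=cv2.connectedComponentsWithStats(m,connectivity=4)
C={}
for nm,x in (("big",(322,76)),("small",(327,256))):
    k=l[x[1],x[0]]; C[nm]=c[k]; print(nm,k,st[k],c[k],atz(p,c[k],.010),atz(p,c[k],.017))
a,b=atz(p,C["big"],.012),atz(p,C["small"],.012); d=(a-b)[:2]
print("len",np.linalg.norm(d),"yaw",np.degrees(np.arctan2(d[1],d[0])),"mid",(a+b)/2)
y=d/np.linalg.norm(d); G=a[:2]-y*.070; s=get_state(); T=Tt(s)
print("grasp",G,"tool mm",1e3*T[:3,:3].T@(np.array([*G,.018])-T[:3,3]))
E
python3 r.py
```

```text
big 3 [ 302   58   40   37 1078] [321.28664193  76.07513915] [0.61021139 0.26369496 0.01      ] [0.60978815 0.26362776 0.017     ]
small 8 [315 248  24  19 333] [326.41441441 256.26126126] [0.42936715 0.24465814 0.01      ] [0.43264201 0.24498023 0.017     ]
len 0.180781010952229 yaw 6.0091877485047 mid [0.52019664 0.25421296 0.012     ]
grasp [0.54047511 0.2563476 ] tool mm [ 1.76606128e+01 -9.39232881e-02  2.03552379e+02]
```

Emit:
jog_arm --moves '[{"fingers": 0, "slide": [17.7, 0, 40], "angular": [0, 0, -1.6]}, {"fingers": 0, "slide": [17.7, 0, 80], "angular": [0, 0, -1.6]}, {"fingers": 0, "slide": [17.7, 0, 120], "angular": [0, 0, -1.6]}, {"fingers": 0, "slide": [17.7, 0, 160], "angular": [0, 0, -1.6]}, {"fingers": 0, "slide": [17.7, 0, 190], "angular": [0, 0, -1.6]}, {"fingers": 0, "slide": [17.7, 0, 203.5], "angular": [0, 0, -1.6]}, {"fingers": 0, "slide": [17.7, 0, 203.5], "angular": [0, 0, -1.6]}, {"fingers": 0, "slide": [17.7, 0, 203.5], "angular": [0, 0, -1.6]}]'

```text
clock: 13.55
tcp_pos: [0.5409, 0.2564, 0.0187]
orientation: [0.0, 0.999, 0.049, -0.002]
wrist_force: [0.3, -0.1, 0.6]
finger_gap: 0.0852
grip_force: 0.0
```

Emit:
jog_arm --moves '[{"fingers": 1, "slide": [0, 0, 0], "angular": [0, 0, 0]}, {"fingers": 1, "slide": [0, 0, 0], "angular": [0, 0, 0]}, {"fingers": 1, "slide": [0, 0, 0], "angular": [0, 0, 0]}, {"fingers": 1, "slide": [0, 0, 0], "angular": [0, 0, 0]}, {"fingers": 1, "slide": [0, 0, 0], "angular": [0, 0, 0]}, {"fingers": 1, "slide": [0, 0, 0], "angular": [0, 0, 0]}, {"fingers": 1, "slide": [0, 0, 0], "angular": [0, 0, 0]}, {"fingers": 1, "slide": [0, 0, 0], "angular": [0, 0, 0]}, {"fingers": 1, "slide": [0, 0, 0], "angular": [0, 0, 0]}]' --squeeze 80

```text
clock: 14.3
tcp_pos: [0.5428, 0.2571, 0.0212]
orientation: [-0.0, 0.999, 0.05, 0.001]
wrist_force: [-1.7, -0.4, 5.2]
finger_gap: 0.01
grip_force: 78.5
```

```bash
python3 s.py
```

```text
14.3 [0.5428 0.2571 0.0212] j [ 0.3086  0.5125 -0.2251  0.832   0.0001 -2.9322] F [-1.7238 -0.3812  5.207 ] M [-0.0787  0.3113  0.005 ] gap 0.009955069642835377 78.46179485321045 yaw y -84.31503766262654 tilt 0.07452948343455834
```

Emit:
jog_arm --moves '[{"fingers": 1, "slide": [0, 0, -15], "angular": [0, 0, 0]}, {"fingers": 1, "slide": [0, 0, -40], "angular": [0, 0, 0]}, {"fingers": 1, "slide": [0, 0, -80], "angular": [0, 0, 0]}, {"fingers": 1, "slide": [0, 0, -120], "angular": [0, 0, 0]}, {"fingers": 1, "slide": [0, 0, -160], "angular": [0, 0, 0]}, {"fingers": 1, "slide": [0, 0, -200], "angular": [0, 0, 0]}, {"fingers": 1, "slide": [0, 0, -225], "angular": [0, 0, 0]}, {"fingers": 1, "slide": [0, 0, -225], "angular": [0, 0, 0]}, {"fingers": 1, "slide": [0, 0, -225], "angular": [0, 0, 0]}]'

```text
clock: 15.05
tcp_pos: [0.5432, 0.2571, 0.2466]
orientation: [-0.0, 0.999, 0.05, 0.002]
wrist_force: [-0.4, 0.2, -3.4]
finger_gap: 0.0096
grip_force: 78.6
```

```bash
python3 s.py; python3 - <<'E'
from h import *
import pickle
p=shot("wrist"); pickle.dump(p,open("w4.pkl","wb"))
save(p,"w4.png",None,1.25)
E
```

```text
15.05 [0.5432 0.2571 0.2466] j [ 0.3086  0.361   0.1241  1.3308  0.     -2.9321] F [-0.3642  0.2261 -3.4013] M [-0.0372  0.005  -0.0307] gap 0.009583321846243477 78.55081915855408 yaw y -84.32213097660545 tilt 0.18215869086483522
```

View pics/w4.png

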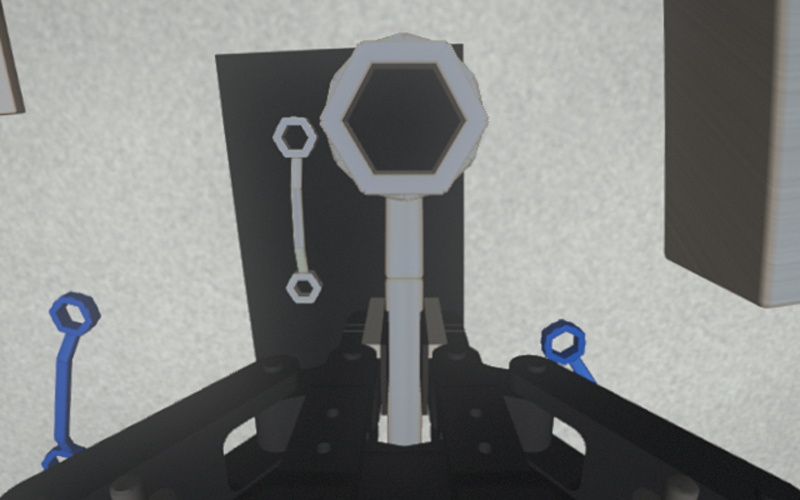

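View (1.25x): the spanner is held square, with the big ring's hole at (404,119), level-looking, and the handle between the pads. I'll fit the hole's pose in the tool frame.

```bash
cat >> h.py <<'E'
def fitring(p,T,x0=.07,z0=.008):
    """big ring hole in tool frame: x,y,z(mid-thickness),yaw deg (about tool z); IoU"""
    from scipy.optimize import differential_evolution as DE
    g=cv2.cvtColor(p["color"],cv2.COLOR_RGB2GRAY); c=proj(p,(T@[x0,0,z0,1])[:3])[0]
    th,_=cv2.threshold(g[:int(c[1])+60,int(c[0])-60:int(c[0])+60],0,255,cv2.THRESH_OTSU)
    l=cv2.connectedComponents((g<th).astype(np.uint8),connectivity=4)[1]; m=(l==l[int(c[1]),int(c[0])])
    o=c-70
    M=cv2.warpAffine(m.astype(np.float32),np.array([[4,0,-4*o[0]+1.5],[0,4,-4*o[1]+1.5]]),(560,560))>.5
    def ras(q):
        im=np.zeros((560,560),np.uint8); cv2.fillConvexPoly(im,np.round((q-o)*64).astype(np.int32),255,shift=4); return im>0
    def f(v):
        x,y,z,w=v; a=w+np.radians(30+60*np.arange(6)); r=.016/np.cos(np.pi/6); h=None
        for dz in (-.007,.007):
            q=np.c_[x+r*np.cos(a),y+r*np.sin(a),np.full(6,z+dz),np.ones(6)]@T.T; k=ras(proj(p,q[:,:3])); h=k if h is None else h&k
        return -(h&M).sum()/max((h|M).sum(),1)
    r=DE(f,[(x0-.008,x0+.008),(-.006,.006),(z0-.01,z0+.01),(-.2,.2)],seed=1,popsize=12,maxiter=50)
    return r.x[:3]*1e3,np.degrees(r.x[3]),-r.fun
E
python3 - <<'E'
from h import *
import pickle
np.set_printoptions(precision=2,suppress=True)
p=pickle.load(open("w4.pkl","rb")); T=Tt(get_state()); p["T"]=T@np.array(p["tool_from_camera"])
print(fitring(p,T))
s=get_state();print(s["wrist_force"],s["ft_torque"])
E
```

```text
(array([67.26, -0.14, -1.91]), np.float64(-0.3586028755105397), np.float64(0.9869963438995891))
[ 0.63 -0.7  -2.94] [-0.01  0.01  0.01]
```

```bash
python3 - <<'E'
s=open("h.py").read()
s=s.replace("x,y,z,w=v; a=","x,y,z,w,pt=v; a=")
s=s.replace("q=np.c_[x+r*np.cos(a),y+r*np.sin(a),np.full(6,z+dz),np.ones(6)]@T.T","L=np.c_[r*np.cos(a),r*np.sin(a),np.full(6,dz)]@R.from_euler('y',pt).as_matrix().T+[x,y,z]; q=np.c_[L,np.ones(6)]@T.T")
s=s.replace("(-.2,.2)],seed=1,popsize=12,maxiter=50","(-.2,.2),(-.3,.3)],seed=1,popsize=12,maxiter=60")
s=s.replace("np.degrees(r.x[3]),-r.fun","np.degrees(r.x[3:]),-r.fun")
open("h.py","w").write(s)
E
python3 - <<'E'
from h import *
import pickle
np.set_printoptions(precision=2,suppress=True)
p=pickle.load(open("w4.pkl","rb")); T=Tt(get_state()); p["T"]=T@np.array(p["tool_from_camera"])
print(fitring(p,T))
# side-on triangulation of the ends
a,b=shot("scene"),shot("side")
X=lambda x,z:(T@[x,0,z,1])[:3]
for n,x in (("big",.068),("small",-.112)): print(n,proj(a,X(x,.008)),proj(b,X(x,.008)),X(x,.008))
c=[]
for q in (a,b):
    u=proj(q,X(-.02,0))[0].astype(int); im=q["color"][max(u[1]-45,0):u[1]+45,u[0]-65:u[0]+65]; print("origin",u-[65,45]); c.append(cv2.resize(im,(780,540),interpolation=2)[:300*2:1])
cv2.imwrite("pics/d.png",cv2.resize(np.vstack(c),(400,554))[:,:,::-1]) if 0 else cv2.imwrite("pics/d.png",cv2.resize(np.hstack(c),(800,277))[:,:,::-1])
E
```

```text
(array([66.74, -0.18, -1.87]), array([0.11, 4.6 ]), np.float64(0.9876022928687257))
big [[328.95 216.82]] [[339.98 136.71]] [0.61 0.26 0.24]
small [[385.1  190.53]] [[291.35 143.38]] [0.43 0.25 0.24]
origin [292 156]
origin [251  93]
```

View pics/d.png

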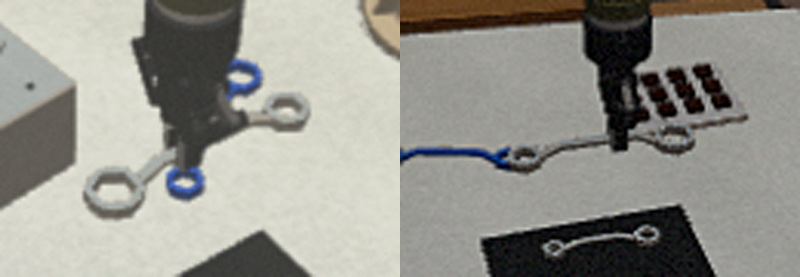

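The crops show the spanner level in both views, with ring heights matching about 8–11 mm below the TCP. The hole mask was therefore the top edge only, because the dark walls were counted in it. I'll refit with the top hexagon alone.

```bash
sed -i 's/for dz in (-.007,.007):/for dz in (-.007,):/; s/z(mid-thickness)/z(mid-thickness, fitted on top edge)/' h.py; cat > t.py <<'E'
from h import *
np.set_printoptions(precision=4,suppress=True)
a,b=None,None
import pickle
p=pickle.load(open("w4.pkl","rb")); T=Tt(get_state()); p["T"]=T@np.array(p["tool_from_camera"])
print(fitring(p,T))
a,b=shot("scene"),shot("side")
for n,u,v in (("big",(329.7,217.4),(340.4,137.8)),("small",(385.9,191.7),(291.3,143.7))):
    X,e=tri([(a,u),(b,v)]); print(n,X,e,1e3*(np.linalg.inv(T)@[*X,1])[:3])
E
python3 t.py
```

```text
(array([67.7411, -0.1878, 11.752 ]), array([-0.6778,  4.0512]), np.float64(0.9891418992729876))
big [0.6094 0.2628 0.2328] [np.float64(2.0), np.float64(2.0)] [68.4571  0.4489  9.7057]
small [0.43   0.2481 0.2337] [np.float64(0.6), np.float64(0.6)] [-111.5182   -2.6965    9.4905]
```

Emit:
jog_arm --moves '[{"fingers": 1, "slide": [8, 33, 0], "angular": [0, 0, 7]}, {"fingers": 1, "slide": [16, 66, 0], "angular": [0, 0, 14]}, {"fingers": 1, "slide": [24, 99, 0], "angular": [0, 0, 21]}, {"fingers": 1, "slide": [32, 132, 0], "angular": [0, 0, 28]}, {"fingers": 1, "slide": [40, 165, 0], "angular": [0, 0, 35]}, {"fingers": 1, "slide": [48, 198, 0], "angular": [0, 0, 42]}, {"fingers": 1, "slide": [56, 231, 0], "angular": [0, 0, 49]}, {"fingers": 1, "slide": [64, 264, 0], "angular": [0, 0, 56]}, {"fingers": 1, "slide": [72, 297, 0], "angular": [0, 0, 63]}, {"fingers": 1, "slide": [81, 324, 0], "angular": [0, 0, 70]}]'

```text
clock: 16.13
tcp_pos: [0.6547, -0.06, 0.2435]
orientation: [0.001, 0.845, -0.535, -0.001]
wrist_force: [1.1, 1.4, -1.7]
finger_gap: 0.0096
grip_force: 78.7
```

Emit:
jog_arm --moves '[{"fingers": 1, "slide": [0, 0, 0], "angular": [0, 0, 7]}, {"fingers": 1, "slide": [0, 0, 0], "angular": [0, 0, 14]}, {"fingers": 1, "slide": [0, 0, 0], "angular": [0, 0, 21]}, {"fingers": 1, "slide": [0, 0, 0], "angular": [0, 0, 28]}, {"fingers": 1, "slide": [0, 0, 0], "angular": [0, 0, 35]}, {"fingers": 1, "slide": [0, 0, 0], "angular": [0, 0, 42]}, {"fingers": 1, "slide": [0, 0, 0], "angular": [0, 0, 49]}, {"fingers": 1, "slide": [0, 0, 0], "angular": [0, 0, 56]}, {"fingers": 1, "slide": [0, 0, 0], "angular": [0, 0, 63]}, {"fingers": 1, "slide": [0, 0, 0], "angular": [0, 0, 70]}]'

```text
clock: 16.97
tcp_pos: [0.6544, -0.0574, 0.2434]
orientation: [-0.001, -0.385, 0.923, 0.001]
wrist_force: [0.9, 0.0, -2.1]
finger_gap: 0.0099
grip_force: 78.7
```

Emit:
jog_arm --moves '[{"fingers": 1, "slide": [0, 0, 0], "angular": [0, 0, 7]}, {"fingers": 1, "slide": [0, 0, 0], "angular": [0, 0, 14]}, {"fingers": 1, "slide": [0, 0, 0], "angular": [0, 0, 21]}, {"fingers": 1, "slide": [0, 0, 0], "angular": [0, 0, 28]}, {"fingers": 1, "slide": [0, 0, 0], "angular": [0, 0, 35.7]}, {"fingers": 1, "slide": [0, 0, 0], "angular": [0, 0, 35.7]}, {"fingers": 1, "slide": [0, 0, 0], "angular": [0, 0, 35.7]}, {"fingers": 1, "slide": [0, 0, 0], "angular": [0, 0, 35.7]}]'

```text
clock: 17.63
tcp_pos: [0.6547, -0.0575, 0.2443]
orientation: [-0.001, -0.088, 0.996, 0.0]
wrist_force: [0.6, 0.6, -2.1]
finger_gap: 0.0095
grip_force: 78.6
```

```bash
python3 s.py; cat > e.py <<'E'
from h import *
import pickle
np.set_printoptions(precision=2,suppress=True)
s=get_state();T=Tt(s);p=shot("wrist");pickle.dump(p,open("w5.pkl","wb"))
r=np.array([.0677,-.0002,.0105]);C=(T@[*r,1])[:3]
N=np.array([.5889,-.0691,C[2]])
print("ring mm",C*1e3,"tool-frame error to nut mm",1e3*T[:3,:3].T@(N-C),"tool x yaw",np.degrees(np.arctan2(T[1,0],T[0,0]))%360)
print("probe seen",[ (d["point"],d["p"]) for d in tip_of("probe",p)[:2]],"expect",proj(p,[.5889,-.0691,.177]))
u=proj(p,C)[0].astype(int);save(p,"e.png",(u[0]-80,max(u[1]-80,0),u[0]+80,u[1]+80),3)
E
python3 e.py
```

```text
17.6333 [ 0.6547 -0.0575  0.2443] j [-0.2096  0.4817  0.3015  1.3922  0.0001 -0.3868] F [ 0.6409  0.6448 -2.1386] M [ 0.0368  0.0679 -0.0386] gap 0.009513729665499966 78.64560127258301 yaw y 100.15076591090009 tilt 0.09209818429045918
ring mm [588.11 -69.6  233.91] tool-frame error to nut mm [-0.87  0.35 -0.  ] tool x yaw 190.15082334985541
probe seen [([323.7, 103.8], 0.95)] expect [[322.66 103.39]]
```

View pics/e.png

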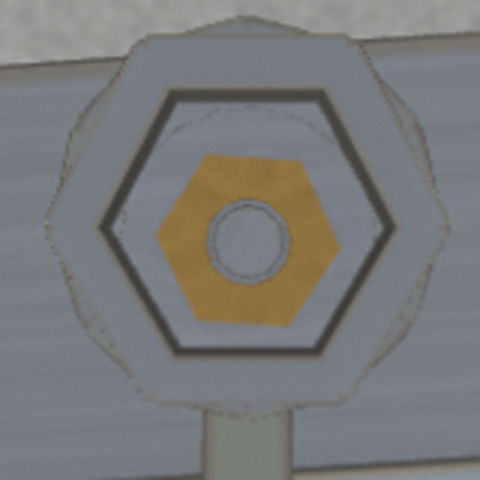

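The view shows the ring hole level, centred at (249,220), with the nut and probe centred inside it. The nut is turned about 4.3° clockwise relative to the hole. I'll correct that and descend to just above the nut.

Emit:
jog_arm --moves '[{"fingers": 1, "slide": [-0.7, -4.6, 0], "angular": [0, 0, 4.3]}, {"fingers": 1, "slide": [-0.7, -4.6, 0], "angular": [0, 0, 4.3]}, {"fingers": 1, "slide": [-0.7, -4.6, 15], "angular": [0, 0, 4.3]}, {"fingers": 1, "slide": [-0.7, -4.6, 28], "angular": [0, 0, 4.3]}, {"fingers": 1, "slide": [-0.7, -4.6, 38], "angular": [0, 0, 4.3]}, {"fingers": 1, "slide": [-0.7, -4.6, 43], "angular": [0, 0, 4.3]}, {"fingers": 1, "slide": [-0.7, -4.6, 43], "angular": [0, 0, 4.3]}, {"fingers": 1, "slide": [-0.7, -4.6, 43], "angular": [0, 0, 4.3]}]'

```text
clock: 18.4
tcp_pos: [0.6565, -0.0619, 0.2022]
orientation: [-0.0, -0.05, 0.999, 0.0]
wrist_force: [-0.6, 0.4, -1.6]
finger_gap: 0.0097
grip_force: 78.7
```

```bash
python3 s.py; sed -i 's/"e.png"/"e2.png"/' e.py; python3 e.py
```

```text
18.4 [ 0.6565 -0.0619  0.2022] j [-0.2157  0.4932  0.2175  1.2955  0.0001 -0.3155] F [-0.5736  0.377  -1.5853] M [-0.0194  0.0482  0.0044] gap 0.00974938140158607 78.65760684013367 yaw y 95.72210652388783 tilt 0.023122346143835484
ring mm [589.11 -68.84 191.77] tool-frame error to nut mm [ 0.23 -0.24  0.  ] tool x yaw 185.72211080075206
probe seen [([321.8, 99.4], 0.88)] expect [[321.56 101.18]]
```

View pics/e2.png

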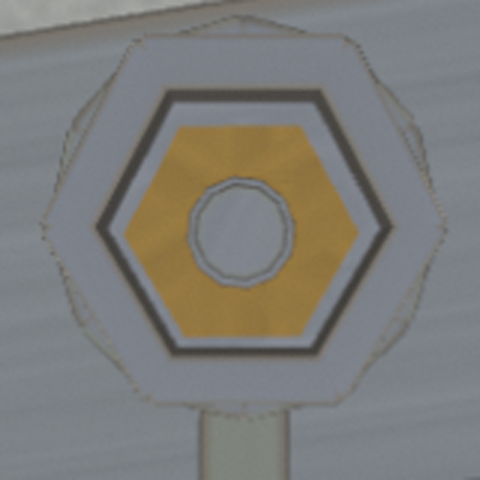

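The nut is now square in the hole and centred to within about 0.7 mm. A small correction, then a slow descent.

Emit:
jog_arm --moves '[{"fingers": 1, "slide": [-0.6, -0.4, 2], "angular": [0, 0, 0]}, {"fingers": 1, "slide": [-0.6, -0.4, 5], "angular": [0, 0, 0]}, {"fingers": 1, "slide": [-0.6, -0.4, 8], "angular": [0, 0, 0]}, {"fingers": 1, "slide": [-0.6, -0.4, 11], "angular": [0, 0, 0]}, {"fingers": 1, "slide": [-0.6, -0.4, 14], "angular": [0, 0, 0]}, {"fingers": 1, "slide": [-0.6, -0.4, 14], "angular": [0, 0, 0]}]'

```text
clock: 19.0
tcp_pos: [0.6567, -0.0622, 0.1872]
orientation: [-0.001, -0.05, 0.999, 0.0]
wrist_force: [-0.2, -0.2, -2.1]
finger_gap: 0.0099
grip_force: 78.7
```

```bash
python3 s.py
```

```text
19.0 [ 0.6567 -0.0622  0.1872] j [-0.216   0.4996  0.1909  1.2637  0.0001 -0.3152] F [-0.175  -0.1848 -2.1184] M [0.0136 0.0797 0.0067] gap 0.009873251451793304 78.65638375282288 yaw y 95.6835394950557 tilt 0.0899999379319821
```

Emit:
jog_arm --moves '[{"fingers": 1, "slide": [0, 0, 3], "angular": [0, 0, 0]}, {"fingers": 1, "slide": [0, 0, 6], "angular": [0, 0, 0]}, {"fingers": 1, "slide": [0, 0, 9], "angular": [0, 0, 0]}, {"fingers": 1, "slide": [0, 0, 9], "angular": [0, 0, 0]}]'

```text
clock: 19.33
tcp_pos: [0.6568, -0.0622, 0.1784]
orientation: [-0.001, -0.05, 0.999, 0.0]
wrist_force: [-0.6, -0.2, -2.6]
finger_gap: 0.0096
grip_force: 78.7
```

```bash
python3 s.py; cat > g.py <<'E'
from h import *
np.set_printoptions(precision=2,suppress=True)
# arc plan: rotate cw by D deg about ring centre (67.7 mm along tool x), rows of cumulative slide+turn
r=np.array([67.5,-.2,0])
for D in range(5,71,5):
    Rz=R.from_rotvec([0,0,np.radians(D)]).as_matrix(); print(D,(r-Rz@r).round(1)[:2])
E
python3 g.py
```

```text
19.3333 [ 0.6568 -0.0622  0.1784] j [-0.216   0.5028  0.1743  1.2435  0.0001 -0.3151] F [-0.6364 -0.2343 -2.6039] M [-0.0217  0.0637 -0.0161] gap 0.009560705845221867 78.65685224533081 yaw y 95.67604122348823 tilt 0.07035949938348579
5 [ 0.2 -5.9]
10 [  1.  -11.7]
15 [  2.2 -17.5]
20 [  4.  -23.1]
25 [  6.2 -28.5]
30 [  8.9 -33.8]
35 [ 12.1 -38.8]
40 [ 15.7 -43.4]
45 [ 19.6 -47.8]
50 [ 24.  -51.8]
55 [ 28.6 -55.4]
60 [ 33.6 -58.6]
65 [ 38.8 -61.3]
70 [ 44.2 -63.6]
```

Emit:
jog_arm --moves '[{"fingers": 1, "slide": [0.2, -5.9, 0], "angular": [0, 0, 5]}, {"fingers": 1, "slide": [1.0, -11.7, 0], "angular": [0, 0, 10]}, {"fingers": 1, "slide": [2.2, -17.5, 0], "angular": [0, 0, 15]}, {"fingers": 1, "slide": [2.2, -17.5, 0], "angular": [0, 0, 15]}]'

```text
clock: 19.67
tcp_pos: [0.6566, -0.0804, 0.1791]
orientation: [-0.0, 0.083, 0.997, 0.0]
wrist_force: [-0.7, 0.9, -2.6]
finger_gap: 0.0097
grip_force: 78.7
```

```bash
cat > a2.py <<'E'
from h import *
np.set_printoptions(precision=2,suppress=True)
s=get_state();T=Tt(s);C=(T@[.0675,-.0002,.0105,1])[:3];N=np.array([.5889,-.0691,C[2]])
F=np.array(s["wrist_force"]);M=np.array(s["ft_torque"]);t=T[:3,3]-N
print(s["clock"],"z",T[2,3],"yaw x",np.degrees(np.arctan2(T[1,0],T[0,0]))%360,"ring err tool mm",1e3*T[:3,:3].T@(N-C),"F",F,"F tool",T[:3,:3].T@F,"Mz tcp",M[2],"Mz nut",M[2]+np.cross(t,F)[2],"gap",s["finger_gap"],"j",s["joint_pos"])
E
python3 a2.py
```

```text
19.6667 z 0.17911944746227476 yaw x 170.51341482085363 ring err tool mm [1.14 0.17 0.  ] F [-0.74  0.86 -2.63] F tool [0.88 0.73 2.63] Mz tcp 0.035211318725540605 Mz nut 0.0853468322259858 gap 0.009723206739566007 j [-0.24  0.51  0.18  1.25  0.   -0.08]
```

Emit:
jog_arm --moves '[{"fingers": 1, "slide": [0.5, -5.9, 0], "angular": [0, 0, 5]}, {"fingers": 1, "slide": [1.5, -11.7, 0], "angular": [0, 0, 10]}, {"fingers": 1, "slide": [2.7, -17.5, 0], "angular": [0, 0, 15]}, {"fingers": 1, "slide": [2.7, -17.5, 0], "angular": [0, 0, 15]}]'

```text
clock: 20.0
tcp_pos: [0.6516, -0.0967, 0.1794]
orientation: [0.001, 0.21, 0.978, 0.001]
wrist_force: [1.1, 1.9, -2.9]
finger_gap: 0.0095
grip_force: 78.7
```

```bash
python3 a2.py
```

```text
20.0 z 0.17940026663892278 yaw x 155.69939660320546 ring err tool mm [ 1.04 -0.5  -0.  ] F [ 1.06  1.95 -2.88] F tool [-0.16  2.21  2.89] Mz tcp 0.2538091405555672 Mz nut 0.4052587114778454 gap 0.009488796767946393 j [-0.27  0.5   0.17  1.24  0.    0.15]
```

```bash
cat > ny.py <<'E'
import h
from h import *
np.set_printoptions(precision=2,suppress=True)
src=open("h.py").read(); i=src.index("def fitnut"); j=src.index("def fitring")
f=src[i:j].replace("def fitnut","def fitnut2").replace("45,255","62,255").replace("u-50","u-70").replace("100*4,100*4","560,560").replace("hexpts(*v)","hexpts(*v)[6:]").replace("[x,y,.167]","[x,y,.177]").replace("return r.x,-r.fun","return r.x,-r.fun,M.sum()/16")
exec(f)
def ny():
    p=shot("wrist"); v,q,a=fitnut2(p,.589,-.069,.004); print("nut",v[:2],"yaw mod60",np.degrees(v[2])%60,"iou",q,"area",a); return p
if __name__=="__main__": ny()
E
python3 ny.py; python3 a2.py
```

```text
nut [ 0.59 -0.07] yaw mod60 46.550915880048876 iou 0.9835876670579493 area 5754.5625
20.05 z 0.1794331095367921 yaw x 155.8921336331161 ring err tool mm [ 1.03 -0.51 -0.  ] F [ 1.95  0.62 -2.44] F tool [-1.53  1.36  2.44] Mz tcp 0.215130861064835 Mz nut 0.3072880463323818 gap 0.009692300500613735 j [-0.27  0.5   0.17  1.24  0.    0.15]
```

Emit:
jog_arm --moves '[{"fingers": 1, "slide": [0.7, -5.9, 0.5], "angular": [0, 0, 5]}, {"fingers": 1, "slide": [1.5, -11.7, 0.5], "angular": [0, 0, 10]}, {"fingers": 1, "slide": [2.7, -17.5, 0.5], "angular": [0, 0, 15]}, {"fingers": 1, "slide": [4.5, -23.1, 0.5], "angular": [0, 0, 20]}, {"fingers": 1, "slide": [6.7, -28.5, 0.5], "angular": [0, 0, 25]}, {"fingers": 1, "slide": [9.4, -33.8, 0.5], "angular": [0, 0, 30]}, {"fingers": 1, "slide": [12.5, -38.8, 0.5], "angular": [0, 0, 35]}, {"fingers": 1, "slide": [16.1, -43.4, 0.5], "angular": [0, 0, 40]}, {"fingers": 1, "slide": [20.0, -47.8, 0.5], "angular": [0, 0, 45]}, {"fingers": 1, "slide": [20.0, -47.8, 0.5], "angular": [0, 0, 45]}]'

```text
clock: 20.88
tcp_pos: [0.6139, -0.1328, 0.1795]
orientation: [0.001, 0.568, 0.823, -0.0]
wrist_force: [2.9, -1.6, -2.6]
finger_gap: 0.0102
grip_force: 78.7
```

```bash
python3 a2.py;python3 ny.py
```

```text
20.8833 z 0.1794906875645383 yaw x 110.73601714181022 ring err tool mm [ 0.97 -0.6  -0.  ] F [ 2.91 -1.56 -2.6 ] F tool [-2.48  2.17  2.61] Mz tcp 0.24003486324309062 Mz nut 0.3867318209539079 gap 0.010223386137868197 j [-0.34  0.44  0.07  1.2  -0.    0.87]
nut [ 0.59 -0.07] yaw mod60 2.2546144179575434 iou 0.9880558043180372 area 5747.9375
```

Emit:
jog_arm --moves '[{"fingers": 1, "slide": [0.5, -5.9, 0.5], "angular": [0, 0, 5]}, {"fingers": 1, "slide": [1.3, -11.7, 0.5], "angular": [0, 0, 10]}, {"fingers": 1, "slide": [2.6, -17.5, 0.5], "angular": [0, 0, 15]}, {"fingers": 1, "slide": [4.4, -23.1, 0.5], "angular": [0, 0, 20]}, {"fingers": 1, "slide": [6.6, -28.5, 0.5], "angular": [0, 0, 25]}, {"fingers": 1, "slide": [9.3, -33.8, 0.5], "angular": [0, 0, 30]}, {"fingers": 1, "slide": [12.0, -38.0, 0.5], "angular": [0, 0, 34]}, {"fingers": 1, "slide": [12.0, -38.0, 0.5], "angular": [0, 0, 34]}]'

```text
clock: 21.6
tcp_pos: [0.5739, -0.1358, 0.1793]
orientation: [0.002, 0.784, 0.621, -0.001]
wrist_force: [1.0, -6.3, -1.1]
finger_gap: 0.0098
grip_force: 78.9
```

```bash
python3 a2.py;python3 ny.py
```

```text
21.6 z 0.17933623827287382 yaw x 76.73849756758604 ring err tool mm [ 0.94 -0.55 -0.  ] F [ 0.96 -6.29 -1.06] F tool [-5.9   2.38  1.09] Mz tcp 0.2580540024423264 Mz nut 0.41647928432992204 gap 0.009795840717994312 j [-0.37  0.36 -0.04  1.17 -0.    1.44]
nut [ 0.59 -0.07] yaw mod60 28.882008276124644 iou 0.989184011709249 area 5761.6875
```

Emit:
jog_arm --moves '[{"fingers": 1, "slide": [0.0, 5.9, 0], "angular": [0, 0, -5]}, {"fingers": 1, "slide": [0.7, 12.9, 0], "angular": [0, 0, -11]}, {"fingers": 1, "slide": [0.7, 12.9, 0], "angular": [0, 0, -11]}, {"fingers": 1, "slide": [0.7, 12.9, 0], "angular": [0, 0, -11]}]'

```text
clock: 21.98
tcp_pos: [0.5864, -0.1374, 0.1784]
orientation: [0.001, 0.721, 0.692, -0.001]
wrist_force: [0.2, -5.3, -1.9]
finger_gap: 0.0097
grip_force: 78.9
```

```bash
python3 a2.py;python3 ny.py
```

```text
21.9833 z 0.17835534571501455 yaw x 87.64972758196049 ring err tool mm [ 0.84 -0.08 -0.  ] F [ 0.2  -5.29 -1.88] F tool [-5.28  0.42  1.89] Mz tcp 0.046771443466964185 Mz nut 0.07369436552295855 gap 0.009671841967158062 j [-0.36  0.39 -0.    1.18 -0.    1.25]
nut [ 0.59 -0.07] yaw mod60 35.28544727801824 iou 0.9896582113165076 area 5862.4375
```

Emit:
jog_arm --moves '[{"fingers": 1, "slide": [-0.4, 7.1, 0], "angular": [0, 0, -6]}, {"fingers": 1, "slide": [-0.4, 7.1, 0], "angular": [0, 0, -6]}, {"fingers": 1, "slide": [-0.4, 7.1, 0], "angular": [0, 0, -6]}]'

```text
clock: 22.28
tcp_pos: [0.593, -0.1369, 0.178]
orientation: [-0.0, 0.685, 0.729, -0.0]
wrist_force: [0.4, -1.3, -3.2]
finger_gap: 0.0097
grip_force: 78.7
```

```bash
python3 a2.py;python3 ny.py
```

```text
22.2833 z 0.17795334116201175 yaw x 93.52896720427236 ring err tool mm [ 0.39  0.32 -0.  ] F [ 0.39 -1.35 -3.21] F tool [-1.37  0.31  3.21] Mz tcp -0.05914350970101795 Mz nut -0.03804468882933555 gap 0.009664324462055342 j [-0.36  0.4   0.02  1.19  0.    1.15]
nut [ 0.59 -0.07] yaw mod60 35.98015288276662 iou 0.9902934226281935 area 5866.3125
```

Emit:
jog_arm --moves '[{"fingers": 1, "slide": [0, 0, -4], "angular": [0, 0, 0]}, {"fingers": 1, "slide": [0, 0, -9], "angular": [0, 0, 0]}, {"fingers": 1, "slide": [0, 0, -16], "angular": [0, 0, 0]}, {"fingers": 1, "slide": [0, 0, -25], "angular": [0, 0, 0]}, {"fingers": 1, "slide": [0, 0, -40], "angular": [0, 0, 0]}, {"fingers": 1, "slide": [0, 0, -60], "angular": [0, 0, 0]}, {"fingers": 1, "slide": [0, 0, -72], "angular": [0, 0, 0]}, {"fingers": 1, "slide": [0, 0, -72], "angular": [0, 0, 0]}]'

```text
clock: 23.0
tcp_pos: [0.5946, -0.1374, 0.2545]
orientation: [0.003, 0.684, 0.729, 0.001]
wrist_force: [0.3, -0.2, -2.5]
finger_gap: 0.0097
grip_force: 78.8
```

```bash
python3 s.py; python3 - <<'E'
from h import *
T=Tt(get_state()); print("slide mm",1e3*T[:3,:3].T@(np.array([.4977,.2517,.248])-T[:3,3]),"turn",186-np.degrees(np.arctan2(T[1,0],T[0,0])))
p=shot("wrist"); print(fitring(p,T,.0677,.0105))
E
python3 ny.py
```

```text
23.0 [ 0.5946 -0.1374  0.2545] j [-0.3588  0.376   0.1654  1.3544  0.0005  1.1478] F [ 0.2803 -0.1605 -2.5322] M [0.0967 0.013  0.0133] gap 0.009733096544057102 78.75460982322693 yaw y 3.6785803657349567 tilt 0.33122947332124647
slide mm [394.51378201 -71.74781287   5.39097101] turn 92.32200545675299
(array([74.28498647,  4.99734561,  0.52012321]), array([-3.71396288,  2.01774815]), np.float64(0.3978729893516861))
nut [ 0.59 -0.07] yaw mod60 36.40620478460353 iou 0.959241365131579 area 2333.6875
```

Emit:
jog_arm --moves '[{"fingers": 1, "slide": [40, -7, 0], "angular": [0, 0, -6]}, {"fingers": 1, "slide": [80, -14, 0], "angular": [0, 0, -12]}, {"fingers": 1, "slide": [120, -21, 0], "angular": [0, 0, -18]}, {"fingers": 1, "slide": [160, -28, 0], "angular": [0, 0, -24]}, {"fingers": 1, "slide": [200, -36, 0], "angular": [0, 0, -30]}, {"fingers": 1, "slide": [240, -44, 0], "angular": [0, 0, -36]}, {"fingers": 1, "slide": [280, -51, 0], "angular": [0, 0, -42]}, {"fingers": 1, "slide": [320, -58, 0], "angular": [0, 0, -48]}, {"fingers": 1, "slide": [360, -65, 0], "angular": [0, 0, -54]}, {"fingers": 1, "slide": [394.5, -71.7, 0], "angular": [0, 0, -60]}]'

```text
clock: 23.93
tcp_pos: [0.4946, 0.254, 0.2491]
orientation: [-0.001, 0.225, 0.974, -0.0]
wrist_force: [0.5, -0.4, -2.5]
finger_gap: 0.0098
grip_force: 78.7
```

Emit:
jog_arm --moves '[{"fingers": 1, "slide": [0, 0, 0], "angular": [0, 0, -6]}, {"fingers": 1, "slide": [0, 0, 10], "angular": [0, 0, -12]}, {"fingers": 1, "slide": [0, 0, 30], "angular": [0, 0, -18]}, {"fingers": 1, "slide": [0, 0, 50], "angular": [0, 0, -24]}, {"fingers": 1, "slide": [0, 0, 80], "angular": [0, 0, -30]}, {"fingers": 1, "slide": [0, 0, 110], "angular": [0, 0, -32.3]}, {"fingers": 1, "slide": [0, 0, 140], "angular": [0, 0, -32.3]}, {"fingers": 1, "slide": [0, 0, 140], "angular": [0, 0, -32.3]}, {"fingers": 1, "slide": [0, 0, 140], "angular": [0, 0, -32.3]}]'

```text
clock: 24.68
tcp_pos: [0.494, 0.2511, 0.1082]
orientation: [-0.003, -0.052, 0.999, -0.001]
wrist_force: [0.7, -0.1, -2.0]
finger_gap: 0.0096
grip_force: 78.8
```

```bash
python3 s.py; python3 - <<'E'
from h import *
np.set_printoptions(precision=4,suppress=True)
T=Tt(get_state()); print("slide mm",1e3*T[:3,:3].T@(np.array([.4977,.2517,.022])-T[:3,3]),"yaw x",np.degrees(np.arctan2(T[1,0],T[0,0])))
p=shot("wrist"); print(fitring(p,T,.0677,.0105))
b=shot("scene")
for t in ("mat","spare"): print(t,[(atz(b,d["point"],.003)[:2],d["p"]) for d in look_for(t,b)[:2]])
E
```

```text
24.6833 [0.494  0.2511 0.1082] j [ 0.3253  0.3542 -0.2359  0.987   0.0002  0.2211] F [ 0.6905 -0.1062 -1.9638] M [-0.0253  0.0004  0.0255] gap 0.009602444518330831 78.78626704216003 yaw y 95.97088926680316 tilt 0.3589498744787528
slide mm [-4.2875  0.315  86.1577] yaw x -174.02953035937807
(array([69.2305,  0.1204, 11.2119]), array([ 0.638 , -4.6752]), np.float64(0.9888136673917935))
mat [(array([0.5432, 0.3097]), 0.95)]
spare [(array([0.5292, 0.3407]), 0.73)]
```

Emit:
jog_arm --moves '[{"fingers": 1, "slide": [-4.3, 0.3, 25], "angular": [0, 0, 0]}, {"fingers": 1, "slide": [-4.3, 0.3, 50], "angular": [0, 0, 0]}, {"fingers": 1, "slide": [-4.3, 0.3, 70], "angular": [0, 0, 0]}, {"fingers": 1, "slide": [-4.3, 0.3, 78], "angular": [0, 0, 0]}, {"fingers": 1, "slide": [-4.3, 0.3, 83], "angular": [0, 0, 0]}, {"fingers": 1, "slide": [-4.3, 0.3, 83], "angular": [0, 0, 0]}]'

```text
clock: 25.38
tcp_pos: [0.5011, 0.2527, 0.0276]
orientation: [0.0, -0.052, 0.999, 0.0]
wrist_force: [0.6, 0.4, -2.0]
finger_gap: 0.0098
grip_force: 78.8
```

```bash
python3 s.py
```

```text
25.3833 [0.5011 0.2527 0.0276] j [ 0.324   0.4425 -0.3253  0.8025  0.0001  0.2197] F [ 0.5609  0.3544 -1.9815] M [-0.0297  0.0537  0.0169] gap 0.009755395878614764 78.77418994903564 yaw y 95.97619705366212 tilt 0.029146662836415104
```

Emit:
jog_arm --moves '[{"fingers": 1, "slide": [0, 0, 2], "angular": [0, 0, 0]}, {"fingers": 1, "slide": [0, 0, 4], "angular": [0, 0, 0]}, {"fingers": 1, "slide": [0, 0, 5], "angular": [0, 0, 0]}, {"fingers": 1, "slide": [0, 0, 5], "angular": [0, 0, 0]}]'

```text
clock: 25.72
tcp_pos: [0.5011, 0.2528, 0.0229]
orientation: [0.001, -0.052, 0.999, 0.0]
wrist_force: [0.5, -0.6, -2.1]
finger_gap: 0.0097
grip_force: 78.8
```

```bash
python3 s.py
```

```text
25.7167 [0.5011 0.2528 0.0229] j [ 0.3241  0.4477 -0.3309  0.791   0.0001  0.2197] F [ 0.4859 -0.5521 -2.0603] M [-0.0078  0.0716  0.0037] gap 0.009667495695650794 78.7894070148468 yaw y 95.98098173422007 tilt 0.06496916627421764
```

Still hanging about 1.5 mm up. I'll lower 1.5 mm more, release, and retract.

Emit:
jog_arm --moves '[{"fingers": 1, "slide": [0, 0, 1.5], "angular": [0, 0, 0]}, {"fingers": 1, "slide": [0, 0, 1.5], "angular": [0, 0, 0]}, {"fingers": 0, "slide": [0, 0, 1.5], "angular": [0, 0, 0]}, {"fingers": 0, "slide": [0, 0, 1.5], "angular": [0, 0, 0]}, {"fingers": 0, "slide": [0, 0, 1.5], "angular": [0, 0, 0]}, {"fingers": 0, "slide": [0, 0, 1.5], "angular": [0, 0, 0]}, {"fingers": 0, "slide": [0, 0, 1.5], "angular": [0, 0, 0]}]' --squeeze 20

```text
clock: 26.3
tcp_pos: [0.5008, 0.2526, 0.0209]
orientation: [0.0, -0.052, 0.999, 0.0]
wrist_force: [0.3, 0.4, 0.7]
finger_gap: 0.0697
grip_force: 0.0
```

Emit:
jog_arm --moves '[{"fingers": 0, "slide": [0, 0, -20], "angular": [0, 0, 0]}, {"fingers": 0, "slide": [0, 0, -50], "angular": [0, 0, 0]}, {"fingers": 0, "slide": [0, 0, -90], "angular": [0, 0, 0]}, {"fingers": 0, "slide": [0, 0, -130], "angular": [0, 0, 0]}, {"fingers": 0, "slide": [0, 0, -170], "angular": [0, 0, 0]}, {"fingers": 0, "slide": [0, 0, -200], "angular": [0, 0, 0]}, {"fingers": 0, "slide": [0, 0, -200], "angular": [0, 0, 0]}, {"fingers": 0, "slide": [0, 0, -200], "angular": [0, 0, 0]}]'

```text
clock: 26.97
tcp_pos: [0.5021, 0.2531, 0.2232]
orientation: [0.003, -0.052, 0.999, 0.001]
wrist_force: [1.2, -0.7, -0.3]
finger_gap: 0.0853
grip_force: 0.0
```

```bash
python3 s.py; python3 - <<'E'
from h import *
p=shot("wrist"); save(p,"z.png",None,1.25)
for d in tip_of("spanner",p)[:2]: print(d["point"],d["p"],atz(p,d["point"],.003))
for d in tip_of("spare",p)[:2]: print(d["point"],d["p"],atz(p,d["point"],.003))
E
```

```text
26.9667 [0.5021 0.2531 0.2232] j [ 0.3241  0.29   -0.0328  1.2428  0.0001  0.2197] F [ 1.2211 -0.6533 -0.2923] M [0.0246 0.0534 0.0469] gap 0.08526120017063103 0.0 yaw y 95.98127616252803 tilt 0.301822728267622
[324.2, 186.2] 0.7 [0.51954178 0.25670762 0.003     ]
[409.0, 201.3] 0.68 [0.52651822 0.34646442 0.003     ]
```

View pics/z.png

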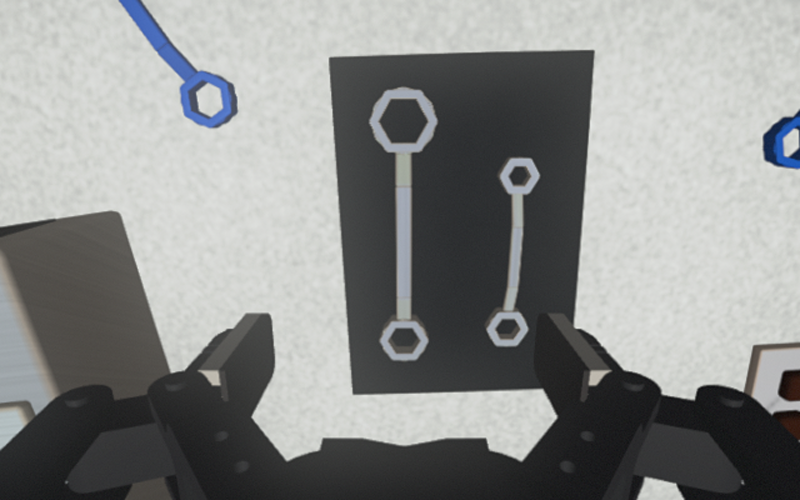

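The spanner lies flat on the mat, with its big ring at (404,120) and small ring at (404,340). The spare has not moved, and the fingers are clear.

```bash
python3 -c "
from workcell import *
print(hand_in())"
```

```text
the job is handed in; nothing more can be done
None
```

The job is handed in, with no verdict returned: I ran the nut to finger-tight with the fingers and turned it on by about 1.53 rad (camera estimate; 1.57 asked) with the larger spanner, which now lies flat on its mat, turned end for end.

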